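# Open the sample jar in the bracing block and hold its lid over the mouth

## Robot

A 7-joint arm with a two-finger parallel gripper is mounted at the origin on the work surface. World frame = base frame: x ahead of the robot, y to its left, z up, the work surface at z = 0. Lengths are in m, angles in rad, forces in N, time in s.
With the tool pointing down it reaches from about 0.4 to 0.9 m from the base axis. Payload 5.5 kg.
Tool frame: the origin (TCP) lies on the centre line of the jaws, within the pads' length; the fingertips stand 19 mm ahead of it and the grasp point (between the pads) is the TCP; y points along the fingers, x is the direction in which the jaws open and shut, and the axes are right-handed (so a half turn about y gives the same grasp; the last joint's range is limited). The gripper opens to 85 mm and grips with 20 to 120 N. Pads are 22 mm wide; open, the fingers measure 114 mm over their backs; the gripper's body (76 mm by 85 mm) begins 54 mm behind the grasp point. The pads swing forward as they close: fully open they stand 13 mm farther back than shut.
Start: joints at [1.443, 0.501, -0.427, 1.55, 0.221, 1.138, -0.21], TCP at [0.248, -0.601, 0.25] pointing down, gripper open.
Joint ranges: [-2.88, 2.88], [-0.31, 2.03], [-1.54, 1.56], [0.2, 2.42], [-1.41, 4.55], [0.19, 2.02], [-2.57, 2.57]. Speed limits (rad/s): [2.57, 2.57, 3.14, 3.14, 3.14, 3.14, 3.14].

## Interface

Orientations are given as a unit quaternion [w, x, y, z].
In Python, from station import arm, imaging gives the robot as it stands. The module is installed in compiled form; this text tells all that it offers.
- The arm moves only by the tool step_arm, never from a script. Its argument "deltas" is a list of rows, each an object of numbers: "dx", "dy", "dz": the shift along the world's x, y, z in m; "ax", "ay", "az": the turn, a rotation vector about the world's x, y, z in rad. In form: [{"dx": .., "dy": .., "dz": .., "ax": .., "ay": .., "az": ..}, ...]. A call has 1 to 20 rows; each row is the pose to reach, as a shift and turn from the pose commanded when the call began; what a row does not reach only later rows make up. A row lasts 1/10 s, in which the tool goes at most 50 mm and 8.59 degrees, less where a joint would pass 70% of its speed; a pose out of reach is approached as far as the arm can. A call with a gripper value outside its range is refused whole. "grip" is the closure, from -1 (fully open) to 1 (shut), so that 0 is half open, set as the call begins (left out, the last holds). The fingers move at their own pace and stop on an object; "force" is the grip in N (left out, the last holds). Time passes only in rows, so rows that repeat a pose let the fingers close. It gives the time, the measured TCP pose, the force and the opening at its end, in the units of the state.
- arm.get_state(): the state, without advancing time (a new reading comes with each control period).
- imaging.camera(name): name is "scene" or "top" or "wrist"; returns a dict with "image" (420x560x3 uint8, red, green, blue), "range_z" (420x560 float32, m along the optical axis (not along the pixel's ray), 0 where there is no reading), "fovy" (degrees; the focal length in pixels is half the picture's height over the tangent of half this angle, whatever the lens; pixels are square), "cx", "cy" (the principal point, pixels), "eye" and "rotation" of the camera in the world; the wrist camera has in their place "T_tool_cam" (4x4, takes a point from camera to tool coordinates, whose origin is the TCP and whose axes are the tool frame's). Camera axes: x right, y down, z forward; pixel columns grow to the right and rows downward; lengths in m; the calibration is good to about 2 mm. The wrist camera is an equidistant fisheye: a pixel r from the principal point sees the ray r / f radians off the axis. A picture is of the moment at which its call begins: read the wrist's pose just before it.
- arm.close_job(): hands the job in, once; it reports no verdict.
The state is a dict: "clock": time; "joint_positions": joint angles; "joint_vel": joint speeds; "effort": joint torques, N m; "position": TCP position; "tool_rot": TCP orientation; "wrist_force": force on the tool from outside, world axes, zero at the start; "wrist_torque": the same for the moment, N m; "finger_gap": finger opening in m.
Only numpy, scipy, OpenCV 4.12 (cv2) and the standard library are available. Lean on these libraries where they do the work, as an engineer would, in place of code of your own. Each camera call takes 0.05 s, during which the arm holds its last target.

## Task

Stand the closed square glass jar down into the square pocket of the white bracing block so that it cannot turn, then twist its tight lid anticlockwise until the lugs just come free of the neck, and stop turning there. Lift the lid straight up off the jar and finish while still holding it, level and centred, its lower edge about 2 cm above the open mouth - do not put it down or let go. Keep the jar upright throughout and leave it standing in the block; do not knock or shift the other things on the bench.

Things in the scene. Friction and masses are not known exactly. Their poses are not given: they have to be found in the camera images.
- jar: the job's jar: square amber glass, loose, about 0.3 kg, starts upright and closed on the bench. Body 64 x 64 mm, flat shoulder at 70 mm, then a round neck 44 mm in diameter up to the mouth at 89.5 mm. Origin: centre of the underside; z up, x and y square to its flat sides (any quarter turn will do). On the bench it would just turn with its lid; pulling the lid without turning lifts the jar.
- jar_mouth (a point): centre of the jar's open mouth: on the jar's axis, 89.5 mm above its underside
- lid: the square jar's white tinplate twist-off lid, 58 mm in diameter, 21 mm high, about 60 g, ribbed skirt. Origin: centre of its lower edge; z up. Closed: origin 74 mm above the jar's underside (4 mm over the shoulder), x along the jar's x within 0.05 rad. Four lugs in its skirt lock under four ridges round the neck. The jar may be carried by its lid or its body.
- lid_top (a point): centre of the lid's top, 21 mm above its lower edge. A springy liner keeps the lid tight (turning it takes 0.3 to 0.6 N m). Anticlockwise from above it rises 1 mm; after 40 degrees against the jar the lugs are free, resistance ends and the liner lifts it 1 to 2 mm more; up to 70 degrees it lifts straight off; at 73 the lugs meet the next stops.
- block: bracing block, white plastic, fixed to the bench: 120 x 120 mm, 45 mm high, with a square pocket in the middle of its top, 67 x 67 mm with chamfered edges and 32 mm deep, its sides parallel to the block's. Origin: centre of the underside; z up, x and y square to its sides. A jar standing in it can still turn about 3 degrees either way.
- pocket_floor (a point): centre of the pocket's floor, 13 mm above the bench; axes parallel to the block's. The jar's underside rests here when it is fully home.
- round_jar: bystander: round amber jar with a white lid, 54 mm in diameter, 78 mm high; origin under its centre
- petri_dishes: bystander: stack of three clear dishes, 90 mm in diameter, 46 mm high; origin under its centre
- beaker: bystander: glass beaker, 70 mm in diameter, 95 mm high; origin under its centre
- forceps: bystander: steel forceps lying flat, 155 mm long, 8 mm high, along its x; origin under its middle
- scissors: bystander: steel scissors lying flat, 170 mm long, 10 mm high, along its x; origin under the pivot
- wash_bottle: bystander: white squeeze bottle, 64 mm in diameter, 200 mm high with a bent spout; origin under its centre
Things that resemble listed ones, but are neither listed nor needed, are in the scene too. Leave any yellow look-alike of the jar alone.

How it is judged:
By the outcome, as a careful person would: the job done as asked, in the order asked, and still so for the second after the job is handed in, while the arm keeps its last pose, push and grip.
It also fails if it takes over 42 s, if anything falls off the work surface, if the arm or the gripper's body presses on something with over 40 N, if the wrist force passes 120 N, or if a joint passes its speed limit or range.

## Working session

There is one attempt and no reset: what is moved stays moved. The work goes in short steps, Python scripts to look and compute and a tool call to move; the robot and the scene stay as the last step left them, time stands still between calls to the robot, and variables do not carry over. Pictures are saved under pics/ and viewed, and the job is handed in when it is done.

Besides the shell and the picture viewer there is one more tool, called after "Call:" in YAML: its name, and indented under it one key for each argument. step_arm: Moves the arm, as the interface text tells. Its arguments: {"type":"object","properties":{"deltas":{"type":"array","items":{"type":"object","properties":{"dx":{"type":"number"},"dy":{"type":"number"},"dz":{"type":"number"},"ax":{"type":"number"},"ay":{"type":"number"},"az":{"type":"number"}}}},"grip":{"type":"number"},"force":{"type":"number"}},"required":["deltas"]}

```bash
mkdir -p pics
cat > h.py <<'E'
import numpy as np, cv2, pickle
from station import arm, imaging
def snap(name,tag):
    s=arm.get_state(); c=imaging.camera(name); c['state']=s
    pickle.dump(c,open(f'pics/{tag}.pkl','wb')); cv2.imwrite(f'pics/{tag}.png',c['image'][:,:,::-1]); return c
def load(tag): return pickle.load(open(f'pics/{tag}.pkl','rb'))
def ray(c,u,v):
    f=210/np.tan(np.radians(c['fovy'])/2)
    d=np.array([(u-c['cx'])/f,(v-c['cy'])/f,1.0])
    R=np.array(c['rotation']); 
    return np.array(c['eye']),R@d
def onz(c,u,v,z):
    e,d=ray(c,u,v); return e+d*(z-e[2])/d[2]
def cloud(c):
    f=210/np.tan(np.radians(c['fovy'])/2)
    v,u=np.mgrid[0:420,0:560]; z=c['range_z']
    P=np.stack([(u-c['cx'])/f*z,(v-c['cy'])/f*z,z],-1)
    return P@np.array(c['rotation']).T+np.array(c['eye'])
E
python3 - <<'E'
from h import *
for n in('scene','top'):
    c=snap(n,n+'0'); print(n,c['fovy'],c['cx'],c['cy'],c['eye'],c['rotation'])
print(arm.get_state())
E
```

```text
scene 51.37979771571714 275.13106565806095 204.66096862836486 [ 1.38628019 -0.64881313  0.99223228] [-0.38113803  0.80151809  0.4185186  -0.19272971]
top 56.31822062331399 280.77062747014264 210.48669877653944 [ 0.36033654 -0.00800935  1.14617419] [ 0.05675448 -0.70124837  0.70919885 -0.04546037]
{'clock': 0.1, 'joint_positions': array([ 1.44324999,  0.50178456, -0.42680306,  1.55135518,  0.22077987,
        1.13833027, -0.21028224]), 'joint_vel': array([ 3.41236101e-05, -2.32603568e-03,  6.80679241e-04, -4.08146815e-03,
       -7.91935683e-04, -1.18186725e-03,  1.11174721e-03]), 'effort': array([-1.15961430e-02, -5.70811379e+01, -5.83827585e+00, -2.81754148e+01,
        1.06528471e-02,  5.46935727e-03, -4.06005734e-05]), 'position': array([ 0.24730319, -0.60045566,  0.2493395 ]), 'tool_rot': array([ 0.58794655, -0.58718278,  0.39392593, -0.3928837 ]), 'wrist_force': array([-0.69602463,  1.11972879, -0.02093532]), 'wrist_torque': array([-0.01513613,  0.01338724, -0.00504152]), 'finger_gap': 0.08533905978620851}
```

```bash
cat >> h.py <<'E'
from scipy.spatial.transform import Rotation as Ro
def q2R(q): q=np.asarray(q); return Ro.from_quat([q[1],q[2],q[3],q[0]]).as_matrix() if q.shape==(4,) else q
_snap=snap
def snap(name,tag):
    c=_snap(name,tag)
    if 'rotation' in c: c['rotation']=q2R(c['rotation'])
    pickle.dump(c,open(f'pics/{tag}.pkl','wb')); return c
E
python3 - <<'E'
from h import *
for n in('scene','top'):
    c=load(n+'0'); c['rotation']=q2R(c['rotation']); pickle.dump(c,open(f'pics/{n}0.pkl','wb')); print(c['rotation'])
print(q2R(arm.get_state()['tool_rot']))
E
```

```text
[[ 0.57539487  0.52398721 -0.62797941]
 [ 0.8178137  -0.35915197  0.4496561 ]
 [ 0.01007401 -0.77229998 -0.63517812]]
[[-0.01005931 -0.98948891  0.14425846]
 [-0.99980923  0.01236816  0.01511709]
 [-0.0167424  -0.14407887 -0.98942457]]
[[ 3.80929522e-01 -6.23807566e-04  9.24603867e-01]
 [-9.24602275e-01  1.71756011e-03  3.80930025e-01]
 [-1.82568975e-03 -9.99998330e-01  7.74954578e-05]]
```

View pics/scene0.png

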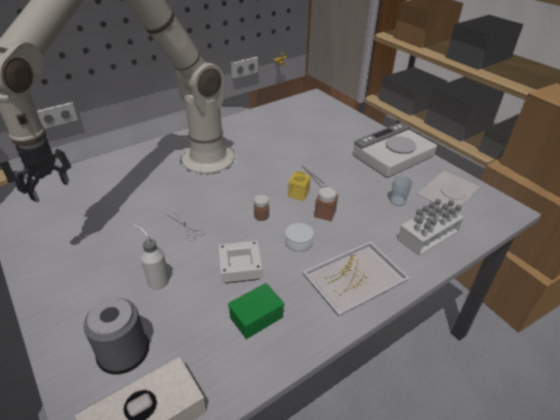

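View pics/top0.png

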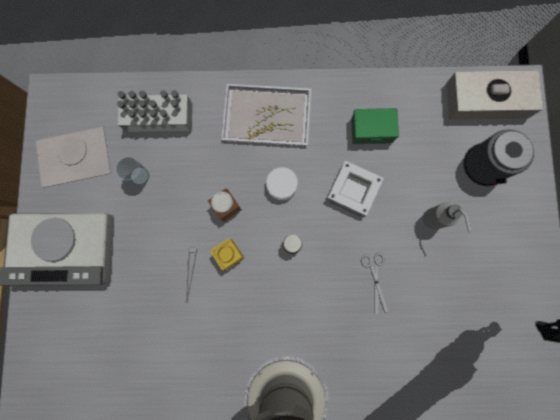

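Candidates in the top view are the square amber jar with a white lid (223,204), the small round jar (292,243) and the yellow square look-alike (227,255). The first fits the description. I'll confirm it in an enlarged crop.

Run:
```python
from h import *
a=load('top0')['image'][180:280,195:395,::-1]; b=load('scene0')['image'][150:290,210:370,::-1]
a=cv2.resize(a,None,fx=4,fy=4,interpolation=3); b=cv2.resize(b,None,fx=2.5*1,fy=2.5,interpolation=3)
cv2.imwrite('pics/c1.png',a); cv2.imwrite('pics/c2.png',b)
c=load('top0'); P=cloud(c)
for (u,v) in [(223,203),(292,243),(282,184),(355,170),(355,188),(227,255),(310,330)]:
    print(u,v,P[v,u])
# top lid: points with z in .088-.10
def reg(u0,u1,v0,v1,z0,z1):
    Q=P[v0:v1,u0:u1].reshape(-1,3); Q=Q[(Q[:,2]>z0)&(Q[:,2]<z1)]; return Q
L=reg(200,250,180,230,.085,.105); print(len(L),L.mean(0),(L.min(0)+L.max(0))/2,L.max(0)-L.min(0),np.median(L[:,2]))
B=reg(320,390,155,220,.035,.055); print(len(B),B.mean(0),np.median(B[:,2])); print(cv2.minAreaRect(B[:,:2].astype(np.float32)*1000))
J=reg(200,250,180,230,.05,.105); print(cv2.minAreaRect(J[:,:2].astype(np.float32)*1000))
S=reg(200,250,180,230,.060,.08); print(len(S),cv2.minAreaRect(S[:,:2].astype(np.float32)*1000))
```

```text
223 203 [0.53583261 0.16480496 0.09695445]
292 243 [ 0.42631363 -0.02129203  0.07950192]
282 184 [0.59720821 0.00450498 0.04645037]
355 170 [ 0.636125   -0.20580075  0.04318998]
355 188 [ 0.590113   -0.20972811  0.01000637]
227 255 [0.39830028 0.16669056 0.00449477]
310 330 [ 0.18610624 -0.06935678  0.00476582]
361 [0.53933254 0.16994349 0.09543427] [0.53938701 0.16994327 0.09333345] [0.0551923  0.05640285 0.0163518 ] 0.09555801547532994
1248 [ 0.58356957 -0.20388886  0.0456432 ] 0.04578147862660775
((584.5305786132812, -204.02008056640625), (120.27587127685547, 121.88890075683594), 63.783241271972656)
((540.1705932617188, 170.52777099609375), (64.74012756347656, 64.01739501953125), 33.597862243652344)
175 ((540.1705932617188, 170.52777099609375), (64.74012756347656, 64.01739501953125), 33.597862243652344)
```

View pics/c1.png

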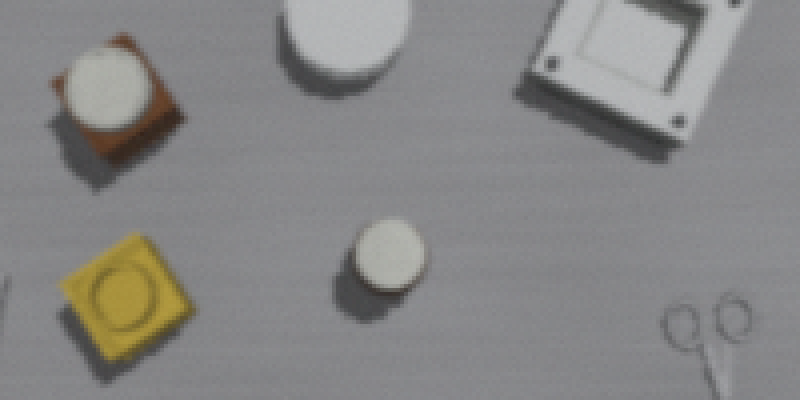

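View pics/c2.png

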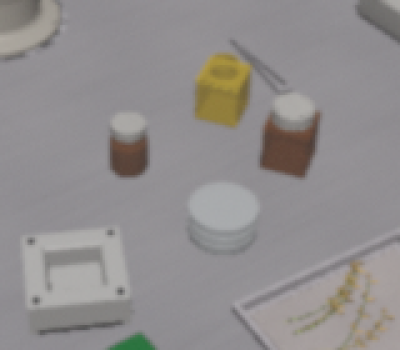

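The crop confirms it: an amber square body with a white lid, square to nothing else nearby. Top view and depth put the jar at about (0.540, 0.1705) with yaw 33.6°. The block is at about (0.5845, -0.204) with yaw 63.8°, so turning the jar by -59.8° aligns them. Next I go above the jar for a wrist look.

Call:
step_arm:
  deltas:
    - {"dx":0.005,"dy":0.013,"dz":0.005,"az":0.03}
    - {"dx":0.018,"dy":0.047,"dz":0.015,"az":0.1}
    - {"dx":0.035,"dy":0.092,"dz":0.03,"az":0.18}
    - {"dx":0.052,"dy":0.137,"dz":0.03,"az":0.26}
    - {"dx":0.069,"dy":0.182,"dz":0.03,"az":0.35}
    - {"dx":0.086,"dy":0.227,"dz":0.03,"az":0.43}
    - {"dx":0.103,"dy":0.272,"dz":0.03,"az":0.51}
    - {"dx":0.12,"dy":0.317,"dz":0.03,"az":0.6}
    - {"dx":0.137,"dy":0.362,"dz":0.03,"az":0.68}
    - {"dx":0.154,"dy":0.407,"dz":0.03,"az":0.76}
    - {"dx":0.171,"dy":0.452,"dz":0.03,"az":0.85}
    - {"dx":0.188,"dy":0.497,"dz":0.03,"az":0.93}
    - {"dx":0.205,"dy":0.542,"dz":0.03,"az":1.02}
    - {"dx":0.222,"dy":0.587,"dz":0.03,"az":1.1}
    - {"dx":0.239,"dy":0.632,"dz":0.03,"az":1.18}
    - {"dx":0.256,"dy":0.677,"dz":0.03,"az":1.27}
    - {"dx":0.273,"dy":0.722,"dz":0.03,"az":1.35}
    - {"dx":0.285,"dy":0.754,"dz":0.03,"az":1.41}
    - {"dx":0.292,"dy":0.771,"dz":0.03,"az":1.44}
    - {"dx":0.292,"dy":0.771,"dz":0.03,"az":1.44}
  grip: -1
  force: 60

```text
schema error: expected keys dx, dy, dz, ax, ay, az
```

Run:
```python
from h import *
c=snap('wrist','w1'); s=c['state']; print(s['position'],s['joint_positions'],s['clock']); print(q2R(s['tool_rot']).round(3)); print(c['T_tool_cam'],c['fovy'],c['cx'],c['cy'])
```

```text
[ 0.24730319 -0.60045566  0.2493395 ] [ 1.44324999  0.50178456 -0.42680306  1.55135518  0.22077987  1.13833027
 -0.21028224] 0.1
[[ 0.381 -0.001  0.925]
 [-0.925  0.002  0.381]
 [-0.002 -1.     0.   ]]
[[ 9.99999682e-01  6.63063981e-04 -4.42135897e-04  1.30901979e-03]
 [ 6.20281071e-04 -2.99219798e-01  9.54184012e-01 -1.23612952e-01]
 [ 5.00389236e-04 -9.54183983e-01 -2.99220114e-01  7.55982920e-02]
 [ 0.00000000e+00  0.00000000e+00  0.00000000e+00  1.00000000e+00]] 65.70646984690485 279.8650379294522 212.53231907910543
```

View pics/w1.png

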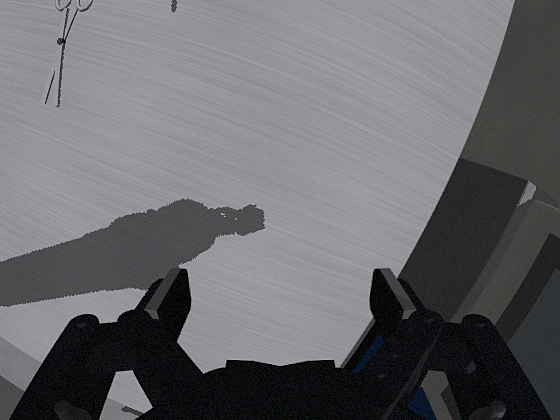

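Call:
step_arm:
  deltas:
    - {"dx":0.005,"dy":0.013,"dz":0.005,"ax":0,"ay":0,"az":0.03}
    - {"dx":0.018,"dy":0.047,"dz":0.015,"ax":0,"ay":0,"az":0.1}
    - {"dx":0.035,"dy":0.092,"dz":0.03,"ax":0,"ay":0,"az":0.18}
    - {"dx":0.052,"dy":0.137,"dz":0.03,"ax":0,"ay":0,"az":0.26}
    - {"dx":0.069,"dy":0.182,"dz":0.03,"ax":0,"ay":0,"az":0.35}
    - {"dx":0.086,"dy":0.227,"dz":0.03,"ax":0,"ay":0,"az":0.43}
    - {"dx":0.103,"dy":0.272,"dz":0.03,"ax":0,"ay":0,"az":0.51}
    - {"dx":0.12,"dy":0.317,"dz":0.03,"ax":0,"ay":0,"az":0.6}
    - {"dx":0.137,"dy":0.362,"dz":0.03,"ax":0,"ay":0,"az":0.68}
    - {"dx":0.154,"dy":0.407,"dz":0.03,"ax":0,"ay":0,"az":0.76}
    - {"dx":0.171,"dy":0.452,"dz":0.03,"ax":0,"ay":0,"az":0.85}
    - {"dx":0.188,"dy":0.497,"dz":0.03,"ax":0,"ay":0,"az":0.93}
    - {"dx":0.205,"dy":0.542,"dz":0.03,"ax":0,"ay":0,"az":1.02}
    - {"dx":0.222,"dy":0.587,"dz":0.03,"ax":0,"ay":0,"az":1.1}
    - {"dx":0.239,"dy":0.632,"dz":0.03,"ax":0,"ay":0,"az":1.18}
    - {"dx":0.256,"dy":0.677,"dz":0.03,"ax":0,"ay":0,"az":1.27}
    - {"dx":0.273,"dy":0.722,"dz":0.03,"ax":0,"ay":0,"az":1.35}
    - {"dx":0.285,"dy":0.754,"dz":0.03,"ax":0,"ay":0,"az":1.41}
    - {"dx":0.292,"dy":0.771,"dz":0.03,"ax":0,"ay":0,"az":1.44}
    - {"dx":0.292,"dy":0.771,"dz":0.03,"ax":0,"ay":0,"az":1.44}
  grip: -1
  force: 60

```text
clock: 2.15
position: [0.5386, 0.1744, 0.2807]
tool_rot: [0.702, -0.7, -0.094, 0.094]
wrist_force: [1.0, -0.7, 0.1]
finger_gap: 0.0854
```

Run:
```python
from h import *
c=snap('wrist','w2'); s=c['state']; print(s['position'],s['joint_positions'],s['clock']); print(q2R(s['tool_rot']).round(3)); c=snap('top','top1')
```

```text
[0.53863495 0.17436653 0.2806528 ] [ 0.41719818  0.47079856 -1.02548718  1.71990717  0.42785308  1.19555413
 -0.45343719] 2.15
[[ 0.964  0.    -0.264]
 [ 0.264  0.002  0.964]
 [ 0.001 -1.     0.002]]
```

View pics/w2.png

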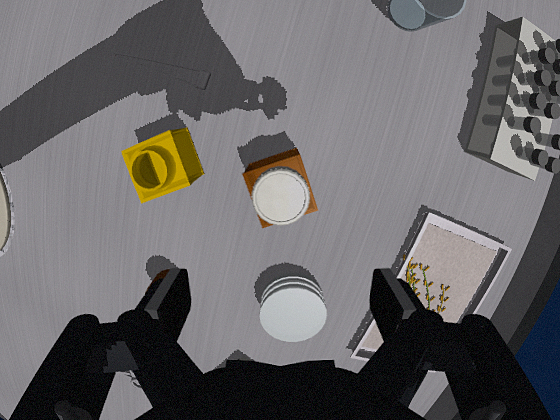

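```bash
cat >> h.py <<'E'
def wT(c):
    s=c['state']; T=np.eye(4); T[:3,:3]=q2R(s['tool_rot']); T[:3,3]=s['position']; return T@np.array(c['T_tool_cam'])
def wdir(c,u,v):
    f=210/np.tan(np.radians(c['fovy'])/2)
    x=np.asarray(u)-c['cx'];y=np.asarray(v)-c['cy'];r=np.hypot(x,y)+1e-9;t=r/f
    return np.stack([np.sin(t)*x/r,np.sin(t)*y/r,np.cos(t)],-1)
def wcloud(c):
    v,u=np.mgrid[0:420,0:560]; d=wdir(c,u,v); T=wT(c)
    return (d/d[...,2:3]*c['range_z'][...,None])@T[:3,:3].T+T[:3,3]
def wonz(c,u,v,z):
    T=wT(c); d=wdir(c,u,v)@T[:3,:3].T; return T[:3,3]+d*((z-T[2,3])/d[...,2])[...,None]
E
python3 - <<'E'
from h import *
c=load('w2'); im=c['image'].astype(int); P=wcloud(c)
hsv=cv2.cvtColor(c['image'],cv2.COLOR_RGB2HSV)
m=(hsv[...,1]<60)&(hsv[...,2]>150); m[:150]=0;m[235:]=0;m[:,:235]=0;m[:,325:]=0
cs,_=cv2.findContours(m.astype(np.uint8),0,1); k=max(cs,key=cv2.contourArea).reshape(-1,2)
Q=wonz(c,k[:,0],k[:,1],0.095); print('lid px',k.min(0),k.max(0)); print('lid circ',cv2.minEnclosingCircle((Q[:,:2]*1000).astype(np.float32)))
Z=P[...,2]; sub=np.zeros_like(m); sub[140:235,235:325]=1
L=P[sub&(Z>.09)&(Z<.1)]; print('lid depth',len(L),np.median(L,0),cv2.minEnclosingCircle((L[:,:2]*1000).astype(np.float32)))
am=sub&(hsv[...,0]<20)&(hsv[...,1]>100)
for z0,z1 in((.066,.074),):
    S=P[am&(Z>z0)&(Z<z1)]; print('shoulder',len(S),np.median(S[:,2]),cv2.minAreaRect((S[:,:2]*1000).astype(np.float32)))
A=am|m
cs,_=cv2.findContours(A.astype(np.uint8),0,1);k=max(cs,key=cv2.contourArea)
print(cv2.minAreaRect(k))
o=c['image'].copy(); cv2.drawContours(o,[k],-1,(0,255,0),1); cv2.imwrite('pics/w2c.png',cv2.resize(o[130:250,220:340,::-1],None,fx=5,fy=5,interpolation=0))
# top camera block and lid
t=load('top1')
E
```

```text
lid px [252 171] [309 224]
lid circ ((540.56982421875, 168.9390411376953), 28.498592376708984)
lid depth 2632 [0.53931249 0.16967978 0.09471625] ((539.7000122070312, 168.6655731201172), 29.38468360900879)
shoulder 867 0.06989519637687064 ((539.8494873046875, 168.72052001953125), (63.52873992919922, 64.6241226196289), 34.08668899536133)
((281.0303649902344, 189.33726501464844), (70.13915252685547, 66.27903747558594), 70.82099914550781)
```

View pics/w2c.png

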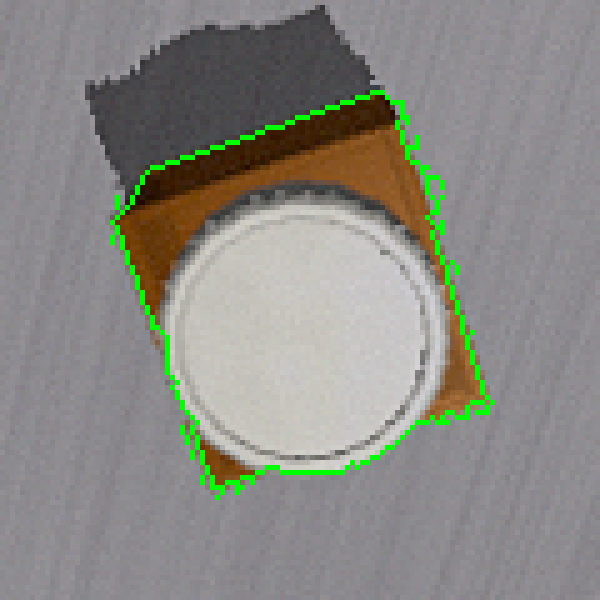

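Run:
```python
from h import *
s=arm.get_state(); print(s['position'],s['clock'],s['joint_vel'].round(3))
c=load('top1')
P=cloud(c)
def reg(u0,u1,v0,v1,z0,z1):
    Q=P[v0:v1,u0:u1].reshape(-1,3); return Q[(Q[:,2]>z0)&(Q[:,2]<z1)]
for t in('top0','top1'):
    c=load(t);P=cloud(c)
    B=reg(320,390,155,220,.035,.055); print(cv2.minAreaRect(B[:,:2].astype(np.float32)*1000))
    B=reg(320,390,155,220,.035,.055); F=reg(335,375,170,205,.005,.02); print('floor',len(F),np.median(F,0),cv2.minAreaRect(F[:,:2].astype(np.float32)*1000))
c=load('scene0');P=cloud(c); B=reg(210,270,230,290,.040,.055); print(len(B),np.median(B[:,2]),cv2.minAreaRect(B[:,:2].astype(np.float32)*1000))
L=reg(310,345,180,215,.09,.1);print('scene lid',len(L),cv2.minEnclosingCircle((L[:,:2]*1000).astype(np.float32)))
```

```text
[0.53872212 0.17028987 0.28019088] 2.25 [ 0.033 -0.012  0.016  0.01   0.002  0.002 -0.001]
((584.5305786132812, -204.02008056640625), (120.27587127685547, 121.88890075683594), 63.783241271972656)
floor 481 [ 0.58701203 -0.20641784  0.0141732 ] ((587.7842407226562, -203.0665283203125), (83.65547180175781, 116.2778549194336), 5.226688861846924)
((584.9352416992188, -204.1334228515625), (120.21630096435547, 122.14701843261719), 63.66353225708008)
floor 481 [ 0.58832148 -0.2059446   0.01382021] ((589.5704345703125, -198.96658325195312), (95.91780090332031, 98.05599975585938), 87.63642120361328)
861 0.044231600682955174 ((587.5953369140625, -204.15191650390625), (119.7557144165039, 127.20502471923828), 63.867435455322266)
scene lid 154 ((545.5582885742188, 171.12112426757812), 32.46857833862305)
```

```bash
cat > jarm.py <<'E'
from h import *
def jm(c):
    P=wcloud(c);hsv=cv2.cvtColor(c['image'],cv2.COLOR_RGB2HSV);Z=P[...,2]
    D=np.hypot(P[...,0]-.54,P[...,1]-.17)<.07
    L=P[D&(Z>.09)&(Z<.1)]; print('lid',np.median(L[:,2]),cv2.minEnclosingCircle((L[:,:2]*1000).astype(np.float32)))
    S=P[D&(hsv[...,0]<20)&(hsv[...,1]>100)&(Z>.066)&(Z<.074)]; print('sh',cv2.minAreaRect((S[:,:2]*1000).astype(np.float32)))
E
python3 - <<'E'
from jarm import *
c=snap('wrist','w3'); print(c['state']['position'],q2R(c['state']['tool_rot']).round(4)); jm(c)
E
```

```text
[0.53872212 0.17028987 0.28019088] [[ 9.660e-01 -7.000e-04 -2.587e-01]
 [ 2.587e-01 -8.000e-04  9.660e-01]
 [-9.000e-04 -1.000e+00 -6.000e-04]]
lid 0.09474673992975197 ((539.5067749023438, 168.4287872314453), 29.4899845123291)
sh ((539.9534301757812, 168.6166229248047), (63.350181579589844, 64.31448364257812), 33.69114303588867)
```

Call:
step_arm:
  deltas:
    - {"dx":0.001,"dy":-0.002,"dz":-0.02,"ax":0,"ay":0,"az":0}
    - {"dx":0.001,"dy":-0.002,"dz":-0.06,"ax":0,"ay":0,"az":0}
    - {"dx":0.001,"dy":-0.002,"dz":-0.1,"ax":0,"ay":0,"az":0}
    - {"dx":0.001,"dy":-0.002,"dz":-0.135,"ax":0,"ay":0,"az":0}
    - {"dx":0.001,"dy":-0.002,"dz":-0.16,"ax":0,"ay":0,"az":0}
    - {"dx":0.001,"dy":-0.002,"dz":-0.178,"ax":0,"ay":0,"az":0}
    - {"dx":0.001,"dy":-0.002,"dz":-0.187,"ax":0,"ay":0,"az":0}
    - {"dx":0.001,"dy":-0.002,"dz":-0.188,"ax":0,"ay":0,"az":0}
    - {"dx":0.001,"dy":-0.002,"dz":-0.188,"ax":0,"ay":0,"az":0}

```text
clock: 3.2
position: [0.5413, 0.1681, 0.0933]
tool_rot: [0.701, -0.701, -0.092, 0.091]
wrist_force: [1.2, 0.7, 0.1]
finger_gap: 0.0855
```

Run:
```python
from h import *
c=snap('wrist','w4'); s=c['state'];print(s['position'],s['wrist_force'],s['joint_positions'])
```

```text
[0.54131564 0.1680805  0.09325598] [1.1682351  0.68337853 0.13254879] [ 0.2844449   0.69040462 -0.84225989  1.86906813  0.66100799  0.88568771
 -0.62510986]
```

View pics/w4.png

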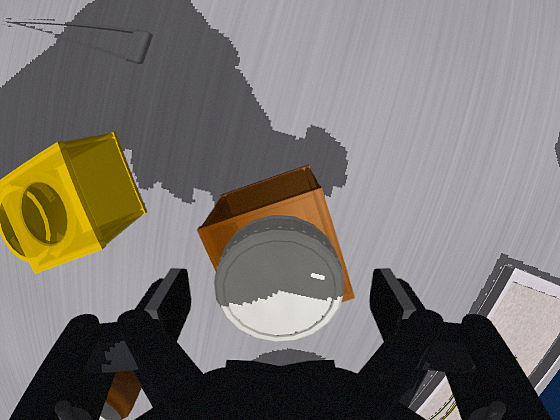

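Call:
step_arm:
  deltas:
    - {"dx":-0.001,"dy":0,"dz":-0.001,"ax":0,"ay":0,"az":0}
    - {"dx":-0.001,"dy":0,"dz":-0.001,"ax":0,"ay":0,"az":0}
    - {"dx":-0.001,"dy":0,"dz":-0.001,"ax":0,"ay":0,"az":0}
    - {"dx":-0.001,"dy":0,"dz":-0.001,"ax":0,"ay":0,"az":0}
    - {"dx":-0.001,"dy":0,"dz":-0.001,"ax":0,"ay":0,"az":0}
    - {"dx":-0.001,"dy":0,"dz":-0.001,"ax":0,"ay":0,"az":0}
    - {"dx":-0.001,"dy":0,"dz":-0.001,"ax":0,"ay":0,"az":0}
    - {"dx":-0.001,"dy":0,"dz":-0.001,"ax":0,"ay":0,"az":0}
  grip: 1
  force: 90

```text
clock: 4.05
position: [0.5405, 0.1685, 0.0927]
tool_rot: [-0.701, 0.701, 0.092, -0.091]
wrist_force: [0.1, -0.4, 5.9]
finger_gap: 0.0552
```

Run:
```python
from jarm import *
c=snap('wrist','w5'); s=c['state'];print(s['position'],s['wrist_force'],s['wrist_torque'],s['finger_gap']); jm(c)
```

```text
[0.54054996 0.16845865 0.09267892] [ 0.06681289 -0.3778837   5.88443142] [-0.1920621   0.34177383  0.04824619] 0.055188779129280933
lid 0.0947710359671116 ((538.5816650390625, 173.6160888671875), 41.38642883300781)
sh ((532.7228393554688, 178.85089111328125), (64.01490783691406, 39.807525634765625), 33.8343620300293)
```

View pics/w5.png

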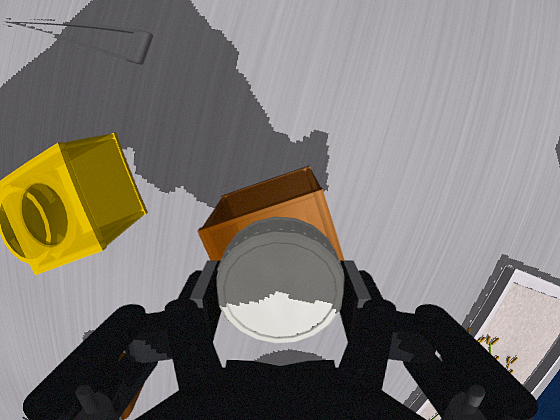

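Call:
step_arm:
  deltas:
    - {"dx":0,"dy":0,"dz":0.002,"ax":0,"ay":0,"az":0}
    - {"dx":0,"dy":0,"dz":0.01,"ax":0,"ay":0,"az":0}
    - {"dx":0,"dy":0,"dz":0.025,"ax":0,"ay":0,"az":0}
    - {"dx":0,"dy":0,"dz":0.045,"ax":0,"ay":0,"az":0}
    - {"dx":0,"dy":0,"dz":0.06,"ax":0,"ay":0,"az":0}
    - {"dx":0,"dy":0,"dz":0.065,"ax":0,"ay":0,"az":0}

```text
clock: 4.7
position: [0.5407, 0.1686, 0.1587]
tool_rot: [0.701, -0.701, -0.093, 0.09]
wrist_force: [1.1, -0.2, -2.9]
finger_gap: 0.0551
```

Run:
```python
from jarm import *
c=snap('wrist','w6'); s=c['state'];print(s['position'],s['wrist_force'],s['wrist_torque'],s['finger_gap'])
P=wcloud(c)
for (u,v) in [(446,213),(455,213),(465,215)]: print(cloud(load('top0'))[v,u])
```

```text
[0.5407196  0.16863875 0.15873627] [ 1.10840985 -0.16073564 -2.87517685] [ 0.00915914 -0.02237734  0.007987  ] 0.05508312502384345
[ 0.49426876 -0.41464872  0.14691582]
[ 0.49223403 -0.43183226  0.16001558]
[ 0.48129551 -0.43675511  0.20329616]
```

View pics/w6.png

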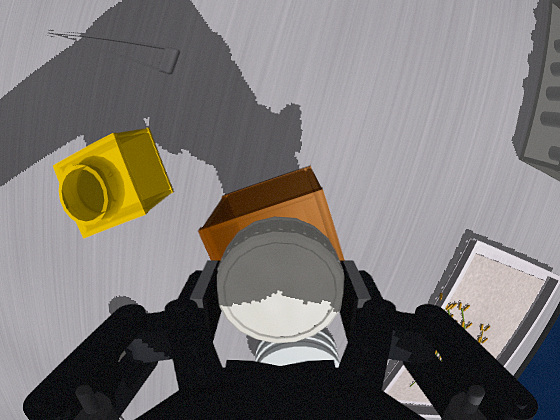

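The jar is held and lifted, with about 3 N on the wrist and no slip. Next I go to a viewing pose beside the block, turning the jar by -60°.

Call:
step_arm:
  deltas:
    - {"dx":0,"dy":-0.006,"dz":0.01,"ax":0,"ay":0,"az":-0.015}
    - {"dx":-0.001,"dy":-0.02,"dz":0.03,"ax":0,"ay":0,"az":-0.05}
    - {"dx":-0.002,"dy":-0.045,"dz":0.055,"ax":0,"ay":0,"az":-0.11}
    - {"dx":-0.004,"dy":-0.077,"dz":0.075,"ax":0,"ay":0,"az":-0.185}
    - {"dx":-0.006,"dy":-0.112,"dz":0.088,"ax":0,"ay":0,"az":-0.267}
    - {"dx":-0.008,"dy":-0.147,"dz":0.092,"ax":0,"ay":0,"az":-0.35}
    - {"dx":-0.01,"dy":-0.182,"dz":0.092,"ax":0,"ay":0,"az":-0.433}
    - {"dx":-0.012,"dy":-0.217,"dz":0.092,"ax":0,"ay":0,"az":-0.517}
    - {"dx":-0.014,"dy":-0.252,"dz":0.092,"ax":0,"ay":0,"az":-0.6}
    - {"dx":-0.016,"dy":-0.287,"dz":0.092,"ax":0,"ay":0,"az":-0.683}
    - {"dx":-0.018,"dy":-0.322,"dz":0.092,"ax":0,"ay":0,"az":-0.767}
    - {"dx":-0.02,"dy":-0.357,"dz":0.092,"ax":0,"ay":0,"az":-0.85}
    - {"dx":-0.022,"dy":-0.39,"dz":0.092,"ax":0,"ay":0,"az":-0.93}
    - {"dx":-0.023,"dy":-0.416,"dz":0.092,"ax":0,"ay":0,"az":-0.99}
    - {"dx":-0.024,"dy":-0.433,"dz":0.092,"ax":0,"ay":0,"az":-1.03}
    - {"dx":-0.024,"dy":-0.44,"dz":0.092,"ax":0,"ay":0,"az":-1.047}
    - {"dx":-0.024,"dy":-0.44,"dz":0.092,"ax":0,"ay":0,"az":-1.047}
    - {"dx":-0.024,"dy":-0.44,"dz":0.092,"ax":0,"ay":0,"az":-1.047}

```text
clock: 6.55
position: [0.5161, -0.2699, 0.2483]
tool_rot: [0.654, -0.653, 0.27, -0.27]
wrist_force: [0.2, 0.7, -3.1]
finger_gap: 0.055
```

Run:
```python
from jarm import *
c=snap('wrist','w7'); s=c['state'];print(s['clock'],s['position'],s['wrist_force'],s['finger_gap'],s['joint_positions'],abs(s['joint_vel']).max()); print(q2R(s['tool_rot']).round(4))
P=wcloud(c);Z=P[...,2];u=np.arange(560)[None]+0*Z
D=np.hypot(P[...,0]-.585,P[...,1]+.204)<.1
B=P[D&(Z>.04)&(Z<.05)]; print(len(B),np.median(B[:,2]),cv2.minAreaRect((B[:,:2]*1000).astype(np.float32)))
m=(D&(Z>.04)&(Z<.05)); cv2.imwrite('pics/w7m.png',m*255)
F=P[D&(Z>.008)&(Z<.018)&(np.hypot(P[...,0]-.585,P[...,1]+.204)<.055)]; print(len(F),np.median(F[:,2]),cv2.minAreaRect((F[:,:2]*1000).astype(np.float32)))
hsv=cv2.cvtColor(c['image'],cv2.COLOR_RGB2HSV)
T=wT(c)
```

```text
6.55 [ 0.51613352 -0.26987678  0.24828014] [ 0.22388164  0.69250107 -3.14740053] 0.055031826269858544 [ 0.9739841   0.43370449 -0.6975694   1.72094128  0.3062641   1.09949876
 -0.60281669] 0.008641098839222228
[[ 7.082e-01  1.000e-04  7.060e-01]
 [-7.060e-01  1.400e-03  7.082e-01]
 [-9.000e-04 -1.000e+00  1.100e-03]]
9696 0.04494730362800409 ((584.8867797851562, -206.20144653320312), (120.72862243652344, 121.034423828125), 63.837684631347656)
3810 0.01301282365763956 ((584.836669921875, -206.24942016601562), (68.06228637695312, 68.20109558105469), 63.88044738769531)[ WARN:0@1.162] global loadsave.cpp:1063 imwrite_ Unsupported depth image for selected encoder is fallbacked to CV_8U.
```

View pics/w7.png

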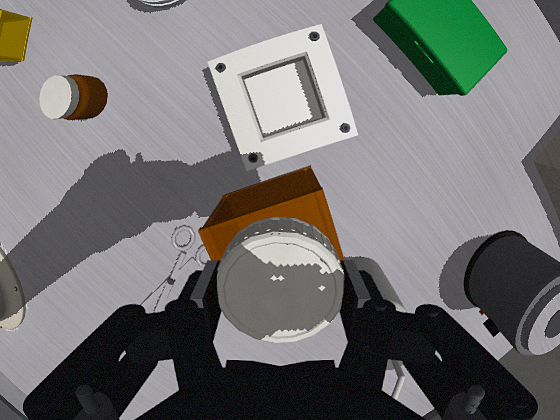

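View pics/w7m.png

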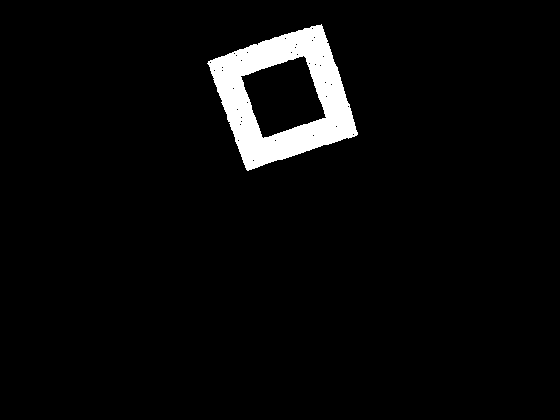

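Run:
```python
from jarm import *
c=load('w7');P=wcloud(c);hsv=cv2.cvtColor(c['image'],cv2.COLOR_RGB2HSV)
s=c['state'];Pt=(P-s['position'])@q2R(s['tool_rot'])  # tool coords
m=(hsv[...,0]<20)&(hsv[...,1]>100); m[:160]=0;m[275:]=0;m[:,:190]=0;m[:,350:]=0
Q=Pt[m]; 
print(len(Q),np.percentile(Q,[1,50,99],axis=0).round(4))
S=Q[abs(Q[:,1]-.0225)<.003]; W=Q[(Q[:,1]>.03)&(Q[:,1]<.085)]
print('sh',len(S),np.median(S[:,1]),cv2.minAreaRect((S[:,[0,2]]*1000).astype(np.float32)))
S=S[:,[0,2]]; 
p=np.polyfit(W[:,0],W[:,2],1); print('face',len(W),p,np.degrees(np.arctan(p[0])),(W[:,2]-np.polyval(p,W[:,0])).std())
print('W x', W[:,0].min(),W[:,0].max())
print('bottom y',np.percentile(W[:,1],99.5), Q[:,1].max())
L=Pt[(abs(Pt[...,1]+.002)<.003)&(hsv[...,1]<60)&(np.hypot(Pt[...,0],Pt[...,2])<.04)&(hsv[...,2]>70)]; print('lid',len(L),np.median(L[:,1]),L[:,0].min(),L[:,0].max(),L[:,2].max())
```

```text
5899 [[-0.0374  0.0208  0.0063]
 [-0.0038  0.0236  0.0283]
 [ 0.0297  0.0888  0.0405]]
sh 3217 0.022761953403190517 ((-3.3864612579345703, 12.244640350341797), (64.1079330444336, 39.331241607666016), 19.400346755981445)
face 2205 [0.3478971  0.03376173] 19.182637589415595 0.0003097502174473557
W x -0.038472983886333134 0.021018303116171737
bottom y 0.08461115390060973 0.2484105748050259
lid 11452 -0.0020898469860046952 -0.032926429095303585 0.03456705800385946 0.0297096112205061
```

Wrist depth puts the block at (0.5849, -0.2062) with yaw 63.9°. In hand, the jar is 0.8 mm off the TCP and 0.5° off alignment. Next I hover just over the pocket.

Call:
step_arm:
  deltas:
    - {"dx":0.008,"dy":0.008,"dz":0,"ax":0,"ay":0,"az":0}
    - {"dx":0.024,"dy":0.022,"dz":0,"ax":0,"ay":0,"az":-0.004}
    - {"dx":0.044,"dy":0.041,"dz":-0.01,"ax":0,"ay":0,"az":-0.008}
    - {"dx":0.06,"dy":0.056,"dz":-0.03,"ax":0,"ay":0,"az":-0.009}
    - {"dx":0.067,"dy":0.063,"dz":-0.06,"ax":0,"ay":0,"az":-0.009}
    - {"dx":0.068,"dy":0.064,"dz":-0.082,"ax":0,"ay":0,"az":-0.009}
    - {"dx":0.068,"dy":0.064,"dz":-0.095,"ax":0,"ay":0,"az":-0.009}
    - {"dx":0.068,"dy":0.064,"dz":-0.098,"ax":0,"ay":0,"az":-0.009}
    - {"dx":0.068,"dy":0.064,"dz":-0.098,"ax":0,"ay":0,"az":-0.009}
    - {"dx":0.068,"dy":0.064,"dz":-0.098,"ax":0,"ay":0,"az":-0.009}

```text
clock: 7.6
position: [0.5845, -0.2083, 0.1517]
tool_rot: [0.652, -0.652, 0.273, -0.275]
wrist_force: [0.6, -0.3, -3.9]
finger_gap: 0.0552
```

Run:
```python
from jarm import *
c=snap('wrist','w8'); s=c['state'];print(s['clock'],s['position'],s['wrist_force'],abs(s['joint_vel']).max()); print(q2R(s['tool_rot']).round(4))
P=wcloud(c);hsv=cv2.cvtColor(c['image'],cv2.COLOR_RGB2HSV);Z=P[...,2]
D=np.hypot(P[...,0]-.585,P[...,1]+.206)<.1
B=P[D&(abs(Z-.045)<.004)&(hsv[...,1]<50)]; print(len(B),cv2.minAreaRect((B[:,:2]*1000).astype(np.float32)))
m=(hsv[...,0]<20)&(hsv[...,1]>100)&D
R=q2R(s['tool_rot']);Pt=(P-s['position'])@R
S=P[m&(abs(Pt[...,1]-.0227)<.003)]; print(len(S),cv2.minAreaRect((S[:,:2]*1000).astype(np.float32)))
W=P[m&(Pt[...,1]>.03)&(Pt[...,1]<.085)]
r=cv2.fitLine((W[:,:2]*1000).astype(np.float32),cv2.DIST_HUBER,0,.01,.01).ravel(); a=np.degrees(np.arctan2(r[1],r[0])); print('face ang',a%90, 'normal offset to block centre', np.dot(np.array([-r[1],r[0]]),r[2:]-np.array([584.9,-206.2])))
```

```text
7.6 [ 0.58454907 -0.20833105  0.15170352] [ 0.62087529 -0.33164707 -3.85306705] 0.008603970986585432
[[ 6.993e-01  2.200e-03  7.148e-01]
 [-7.148e-01 -8.000e-04  6.993e-01]
 [ 2.100e-03 -1.000e+00  1.000e-03]]
10029 ((584.8861083984375, -206.45855712890625), (120.86701965332031, 120.69225311279297), 63.8802375793457)
3229 ((591.0986938476562, -196.79640197753906), (38.33774948120117, 64.26976013183594), 63.32924270629883)
face ang 63.638855 normal offset to block centre 29.853693179309268
```

View pics/w8.png

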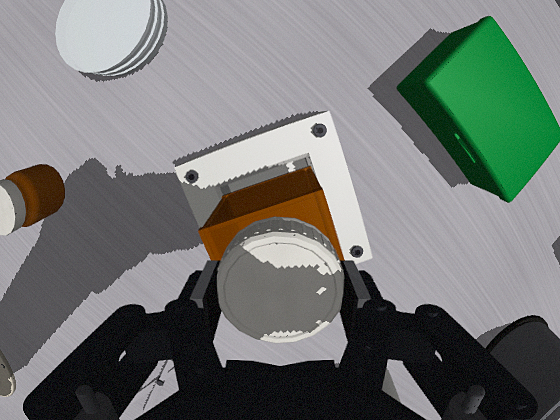

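Call:
step_arm:
  deltas:
    - {"dx":0,"dy":0.001,"dz":-0.002,"ax":0,"ay":0,"az":0.003}
    - {"dx":0,"dy":0.002,"dz":-0.005,"ax":0,"ay":0,"az":0.006}
    - {"dx":0,"dy":0.0024,"dz":-0.008,"ax":0,"ay":0,"az":0.006}
    - {"dx":0,"dy":0.0024,"dz":-0.009,"ax":0,"ay":0,"az":0.006}
    - {"dx":0,"dy":0.0024,"dz":-0.009,"ax":0,"ay":0,"az":0.006}

```text
clock: 8.15
position: [0.5834, -0.2055, 0.141]
tool_rot: [-0.653, 0.653, -0.272, 0.272]
wrist_force: [-0.1, -1.2, -3.3]
finger_gap: 0.0549
```

```bash
cat > chk.py <<'E'
from jarm import *
import sys
c=snap('wrist',sys.argv[1]); s=c['state'];print(s['clock'],s['position'],s['wrist_force'],s['wrist_torque'],abs(s['joint_vel']).max(),s['finger_gap']); print(q2R(s['tool_rot']).round(4))
P=wcloud(c);hsv=cv2.cvtColor(c['image'],cv2.COLOR_RGB2HSV);Z=P[...,2]
D=np.hypot(P[...,0]-.585,P[...,1]+.206)<.1
B=P[D&(abs(Z-.045)<.004)&(hsv[...,1]<50)]; r=cv2.minAreaRect((B[:,:2]*1000).astype(np.float32)); print('block',r); bc=np.array([584.9,-206.4])
m=(hsv[...,0]<20)&(hsv[...,1]>100)&D
R=q2R(s['tool_rot']);Pt=(P-s['position'])@R
S=P[m&(abs(Pt[...,1]-.0227)<.003)]; r=cv2.minAreaRect((S[:,:2]*1000).astype(np.float32)); print('sh',np.median(S[:,2]),r)
a=np.radians(63.87-90); t=np.array([np.cos(a),np.sin(a)]);n=np.array([-t[1],t[0]])
d=S[:,:2]*1000-bc; print('t lo/hi',np.percentile(d@t,[.3,99.7]),'n hi',np.percentile(d@n,99.7))
E
python3 chk.py w9
```

```text
8.15 [ 0.58340345 -0.20552614  0.14097174] [-0.09175289 -1.1657764  -3.33713919] [ 0.04039208  0.03682774 -0.00791334] 0.004913659443003034 0.0549242147545476
[[ 7.039e-01 -5.000e-04  7.103e-01]
 [-7.103e-01  2.000e-04  7.039e-01]
 [-5.000e-04 -1.000e+00 -2.000e-04]]
block ((585.0166015625, -206.12002563476562), (120.37565612792969, 120.73770141601562), 63.83269119262695)
sh 0.11818955891768468 ((589.8382568359375, -194.03976440429688), (38.383270263671875, 64.37425994873047), 63.83384323120117)
t lo/hi [-32.7731104   31.02328769] n hi 32.33511707942367
```

Call:
step_arm:
  deltas:
    - {"dx":0.0006,"dy":-0.0006,"dz":-0.001,"ax":0,"ay":0,"az":0}
    - {"dx":0.0006,"dy":-0.0006,"dz":-0.004,"ax":0,"ay":0,"az":0}
    - {"dx":0.0006,"dy":-0.0006,"dz":-0.008,"ax":0,"ay":0,"az":0}
    - {"dx":0.0006,"dy":-0.0006,"dz":-0.012,"ax":0,"ay":0,"az":0}
    - {"dx":0.0006,"dy":-0.0006,"dz":-0.014,"ax":0,"ay":0,"az":0}

```text
clock: 8.7
position: [0.5839, -0.2061, 0.1266]
tool_rot: [-0.653, 0.653, -0.272, 0.272]
wrist_force: [-0.2, 0.2, -3.9]
finger_gap: 0.0553
```

```bash
python3 chk.py w10
```

```text
8.7 [ 0.58385321 -0.2061106   0.12659004] [-0.18698332  0.15343202 -3.88311461] [-0.05118237 -0.0011965  -0.01332258] 0.028343290708555232 0.055255805539189795
[[ 7.039e-01 -9.000e-04  7.103e-01]
 [-7.103e-01  3.000e-04  7.039e-01]
 [-8.000e-04 -1.000e+00 -4.000e-04]]
block ((584.8807983398438, -206.14642333984375), (120.38345336914062, 121.10948181152344), 63.78033447265625)
sh 0.10378930683774201 ((590.2977905273438, -194.52200317382812), (38.35451126098633, 64.3009033203125), 63.67335891723633)
t lo/hi [-31.99437139  31.64281595] n hi 31.99011387754282
```

It's centred in the pocket and 11 mm in without contact. I'll continue down to the floor.

Call:
step_arm:
  deltas:
    - {"dx":0,"dy":0,"dz":-0.004,"ax":0,"ay":0,"az":0}
    - {"dx":0,"dy":0,"dz":-0.009,"ax":0,"ay":0,"az":0}
    - {"dx":0,"dy":0,"dz":-0.014,"ax":0,"ay":0,"az":0}
    - {"dx":0,"dy":0,"dz":-0.018,"ax":0,"ay":0,"az":0}
    - {"dx":0,"dy":0,"dz":-0.0205,"ax":0,"ay":0,"az":0}
    - {"dx":0,"dy":0,"dz":-0.0215,"ax":0,"ay":0,"az":0}
    - {"dx":0,"dy":0,"dz":-0.0215,"ax":0,"ay":0,"az":0}

```text
clock: 9.45
position: [0.5842, -0.2061, 0.106]
tool_rot: [-0.653, 0.653, -0.272, 0.272]
wrist_force: [0.3, 0.8, -2.1]
finger_gap: 0.0548
```

```bash
python3 chk.py w11
```

```text
9.45 [ 0.58423289 -0.20609304  0.1059683 ] [ 0.26804244  0.75400683 -2.06669309] [0.08949015 0.19084796 0.03541241] 0.0033824573867215976 0.054826700237866
[[ 7.039e-01 -1.000e-04  7.103e-01]
 [-7.103e-01  0.000e+00  7.039e-01]
 [-1.000e-04 -1.000e+00 -1.000e-04]]
block ((584.8065795898438, -206.2359161376953), (120.66873931884766, 121.02482604980469), 63.665958404541016)
sh 0.08314099693266994 ((590.5845947265625, -194.65789794921875), (38.69083023071289, 64.26492309570312), 63.67665100097656)
t lo/hi [-31.7765018  31.9442606] n hi 32.145961231854244
```

Shoulder reads 83.1 mm, so the jar is fully home and aligned. I add a light press and start twisting.

Call:
step_arm:
  deltas:
    - {"dx":0,"dy":0,"dz":-0.001,"ax":0,"ay":0,"az":0}
    - {"dx":0,"dy":0,"dz":-0.001,"ax":0,"ay":0,"az":0.04}
    - {"dx":0,"dy":0,"dz":-0.001,"ax":0,"ay":0,"az":0.09}
    - {"dx":0,"dy":0,"dz":-0.001,"ax":0,"ay":0,"az":0.15}
    - {"dx":0,"dy":0,"dz":-0.001,"ax":0,"ay":0,"az":0.2}
    - {"dx":0,"dy":0,"dz":-0.001,"ax":0,"ay":0,"az":0.2}
  grip: 1
  force: 110

```text
clock: 10.1
position: [0.585, -0.2062, 0.1059]
tool_rot: [0.677, -0.677, 0.205, -0.206]
wrist_force: [-2.0, 1.0, 5.3]
finger_gap: 0.0543
```

```bash
python3 chk.py w12
```

```text
10.1 [ 0.58504241 -0.20621828  0.10589824] [-1.9796712   1.04141143  5.27722439] [0.26551218 0.53288955 0.08758649] 0.03937102799837998 0.0543385873087556
[[ 8.311e-01  1.700e-03  5.561e-01]
 [-5.561e-01 -3.000e-04  8.311e-01]
 [ 1.600e-03 -1.000e+00  7.000e-04]]
block ((584.9797973632812, -206.34963989257812), (120.73590850830078, 120.9528579711914), 63.783321380615234)
sh 0.08307163423548902 ((585.5548095703125, -205.84519958496094), (63.793983459472656, 63.829612731933594), 66.14302825927734)
t lo/hi [-32.21674694  31.68246009] n hi 33.15013850978768
```

View pics/w12.png

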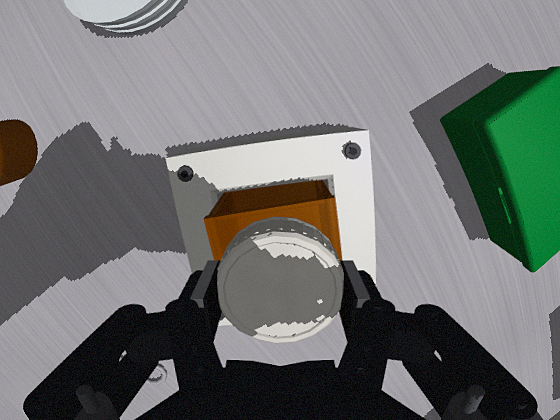

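Call:
step_arm:
  deltas:
    - {"dx":0,"dy":0,"dz":0,"ax":0,"ay":0,"az":0.07}
    - {"dx":0,"dy":0,"dz":0.0002,"ax":0,"ay":0,"az":0.14}
    - {"dx":0,"dy":0,"dz":0.0004,"ax":0,"ay":0,"az":0.21}

```text
clock: 10.45
position: [0.5851, -0.2064, 0.1062]
tool_rot: [-0.694, 0.695, -0.133, 0.134]
wrist_force: [-0.4, -0.4, 4.2]
finger_gap: 0.0544
```

```bash
python3 -c "
from h import *
s=arm.get_state(); print(s['effort'],s['joint_positions'],s['wrist_torque'],s['joint_vel'])
"; python3 chk.py w13
```

```text
[ -0.83813287 -55.19967556 -11.58554345 -20.53155184   0.07182894
  -0.33635443  -0.54583864] [ 0.80223134  0.69457694 -0.70389083  1.72924698  0.54713372  0.92163785
 -0.50688637] [ 0.03350313  0.28999519 -0.29427047] [ 0.10441197  0.05306444 -0.15830572 -0.00732059  0.13055284  0.04970531
  0.60297001]
10.45 [ 0.58514701 -0.20639156  0.10617397] [-0.4029189  -0.43521236  4.15352702] [ 0.03350313  0.28999519 -0.29427047] 0.6029700062471026 0.054436013324915045
[[ 9.290e-01  1.900e-03  3.702e-01]
 [-3.702e-01 -6.000e-04  9.290e-01]
 [ 2.000e-03 -1.000e+00  1.000e-04]]
block ((584.9097290039062, -205.89572143554688), (120.1571273803711, 120.96544647216797), 63.61057662963867)
sh 0.08300097865563419 ((584.8456420898438, -206.21214294433594), (65.14556884765625, 64.20571899414062), 66.82894897460938)
t lo/hi [-33.16204525  31.09456372] n hi 33.5654143214184
```

Call:
step_arm:
  deltas:
    - {"dx":0,"dy":0,"dz":0.0002,"ax":0,"ay":0,"az":0.07}
    - {"dx":0,"dy":0,"dz":0.0003,"ax":0,"ay":0,"az":0.14}
    - {"dx":0,"dy":0,"dz":0.0004,"ax":0,"ay":0,"az":0.21}
    - {"dx":0,"dy":0,"dz":0.0005,"ax":0,"ay":0,"az":0.26}

```text
clock: 10.9
position: [0.5859, -0.2068, 0.1071]
tool_rot: [-0.705, 0.706, -0.041, 0.044]
wrist_force: [0.2, -0.8, 6.6]
finger_gap: 0.0543
```

```bash
python3 chk.py w14;  python3 -c "
from h import *
s=arm.get_state(); print(s['effort'][6],s['joint_positions'][6])
c=load('w14');P=wcloud(c)
for k in('w11','w12','w13','w14'):
    c=load(k);P=wcloud(c);Pt=(P-c['state']['position'])@q2R(c['state']['tool_rot']);L=P[(np.hypot(Pt[...,0],Pt[...,2])<.025)&(Pt[...,1]>-.01)&(Pt[...,1]<.01)];print(k,len(L),np.median(L[:,2]))
"
```

```text
10.9 [ 0.58585982 -0.20678298  0.1071011 ] [ 0.23320555 -0.84727763  6.60405883] [-0.09586421  0.12889208 -0.1660157 ] 0.41805526088803807 0.054255841971312314
[[ 9.928e-01  3.400e-03  1.200e-01]
 [-1.200e-01 -1.200e-03  9.928e-01]
 [ 3.500e-03 -1.000e+00 -8.000e-04]]
block ((584.999755859375, -206.5095672607422), (121.01398468017578, 121.01011657714844), 63.92145538330078)
sh 0.0830545952240197 ((590.1658935546875, -194.0118408203125), (38.06330490112305, 64.07955932617188), 66.50829315185547)
t lo/hi [-33.03648706  30.67539697] n hi 33.358261335938444
-0.061171087436378 -0.27972923504773356
w11 8686 0.10795414628782607
w12 8696 0.10776224621041737
w13 8733 0.10801617581023462
w14 8723 0.10893558159397997
```

Call:
step_arm:
  deltas:
    - {"dx":0,"dy":0,"dz":0.0002,"ax":0,"ay":0,"az":0.05}
    - {"dx":0,"dy":0,"dz":0.0006,"ax":0,"ay":0,"az":0.09}
    - {"dx":0,"dy":0,"dz":0.001,"ax":0,"ay":0,"az":0.11}
    - {"dx":0,"dy":0,"dz":0.001,"ax":0,"ay":0,"az":0.11}

```text
clock: 11.35
position: [0.586, -0.2065, 0.108]
tool_rot: [-0.707, 0.707, -0.003, 0.005]
wrist_force: [2.1, -0.4, 6.1]
finger_gap: 0.0543
```

```bash
cat > lz.py <<'E'
from h import *
import sys
s=arm.get_state(); print('eff',s['effort'][6],s['joint_positions'][6])
R=q2R(s['tool_rot']); print('yaw',np.degrees(np.arctan2(R[1,0],R[0,0])),'turned',np.degrees(np.arctan2(R[1,0],R[0,0]))+45.26)
for k in sys.argv[1:]:
    c=load(k);P=wcloud(c);Pt=(P-c['state']['position'])@q2R(c['state']['tool_rot']);L=P[(np.hypot(Pt[...,0],Pt[...,2])<.025)&(Pt[...,1]>-.01)&(Pt[...,1]<.01)];print(k,len(L),np.median(L[:,2]))
E
python3 chk.py w15;  python3 lz.py w15
```

```text
11.35 [ 0.58601926 -0.20646863  0.10801171] [ 2.07765574 -0.3582931   6.09727074] [-0.0563339  -0.18049254  0.0685703 ] 0.014438650613661563 0.05429346606150148
[[ 9.999e-01  3.800e-03  1.130e-02]
 [-1.130e-02 -8.000e-04  9.999e-01]
 [ 3.800e-03 -1.000e+00 -8.000e-04]]
block ((584.9694213867188, -206.25820922851562), (120.55939483642578, 120.85420989990234), 63.747432708740234)
sh 0.083084133125793 ((589.4645385742188, -195.77330017089844), (41.81853103637695, 64.0361557006836), 66.6421127319336)
t lo/hi [-32.85243413  30.45679602] n hi 33.107725180255045
eff 0.036811562022194266 -0.18692228473393505
yaw -0.6737148346153464 turned 44.58628516538465
w15 8698 0.10984040948586726
```

Call:
step_arm:
  deltas:
    - {"dx":0,"dy":0,"dz":0.0005,"ax":0,"ay":0,"az":0.04}
    - {"dx":0,"dy":0,"dz":0.001,"ax":0,"ay":0,"az":0.07}
    - {"dx":0,"dy":0,"dz":0.001,"ax":0,"ay":0,"az":0.07}
    - {"dx":0,"dy":0,"dz":0.001,"ax":0,"ay":0,"az":0.07}

```text
clock: 11.8
position: [0.5848, -0.2061, 0.108]
tool_rot: [-0.707, 0.707, 0.021, -0.02]
wrist_force: [2.0, -0.1, 3.8]
finger_gap: 0.0547
```

```bash
python3 chk.py w16;  python3 lz.py w16
```

```text
11.8 [ 0.58477316 -0.20613548  0.10799458] [ 2.0117064 -0.1254955  3.7882505] [ 0.09213961 -0.28330753 -0.0012257 ] 0.0018147235767490039 0.05467527193443917
[[ 0.9983  0.0011 -0.059 ]
 [ 0.059   0.      0.9983]
 [ 0.0011 -1.     -0.    ]]
block ((584.8302612304688, -206.62405395507812), (121.16464233398438, 120.63328552246094), 63.61620330810547)
sh 0.08305550848936702 ((588.8306274414062, -196.99761962890625), (44.43266677856445, 64.17391967773438), 66.57904815673828)
t lo/hi [-32.81044667  30.27760051] n hi 33.15405112373859
eff -0.008139094279613346 -0.12445564505001934
yaw 3.3826462261407055 turned 48.642646226140705
w16 8697 0.10980921628184341
```

View pics/w16.png

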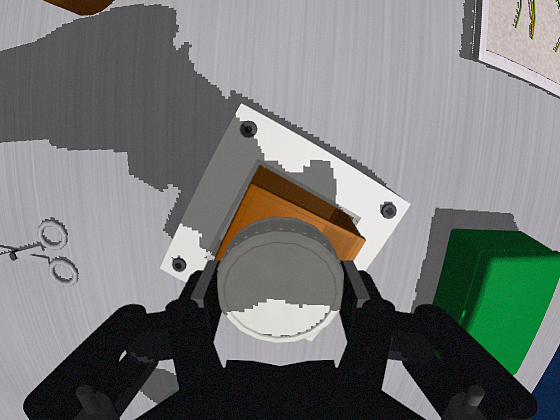

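Resistance is gone: torque about 0, lid 46° round against the jar and risen 2 mm, jar still home. I lift gently and verify.

Call:
step_arm:
  deltas:
    - {"dx":0,"dy":0,"dz":0.001,"ax":0,"ay":0,"az":0}
    - {"dx":0,"dy":0,"dz":0.002,"ax":0,"ay":0,"az":0}
    - {"dx":0,"dy":0,"dz":0.004,"ax":0,"ay":0,"az":0}
    - {"dx":0,"dy":0,"dz":0.006,"ax":0,"ay":0,"az":0}
    - {"dx":0,"dy":0,"dz":0.006,"ax":0,"ay":0,"az":0}

```text
clock: 12.35
position: [0.584, -0.2064, 0.1138]
tool_rot: [-0.707, 0.707, 0.021, -0.021]
wrist_force: [0.2, 0.3, -0.7]
finger_gap: 0.0546
```

```bash
python3 chk.py w17;  python3 lz.py w17
```

```text
12.35 [ 0.58396403 -0.20641402  0.11377962] [ 0.17895096  0.31364095 -0.71236072] [-0.02720254 -0.04657317 -0.04498421] 0.003464726599094082 0.054621688664987525
[[ 9.982e-01 -5.000e-04 -5.970e-02]
 [ 5.970e-02 -2.000e-04  9.982e-01]
 [-5.000e-04 -1.000e+00 -2.000e-04]]
block ((585.02685546875, -206.3996124267578), (120.7685775756836, 120.74189758300781), 63.699581146240234)
sh nan ((0.0, 0.0), (0.0, 0.0), 0.0)
eff 0.007722608861513436 -0.11890668092737137
yaw 3.4233179831197424 turned 48.68331798311974
w17 8688 0.11554254208083922
  return _methods._mean(a, axis=axis, dtype=dtype,
  ret = ret.dtype.type(ret / rcount)
Traceback (most recent call last):
  File "chk.py", line 11, in <module>
    d=S[:,:2]*1000-bc; print('t lo/hi',np.percentile(d@t,[.3,99.7]),'n hi',np.percentile(d@n,99.7))
                                       ~~~~~~~~~~~~~^^^^^^^^^^^^^^^
IndexError: index -1 is out of bounds for axis 0 with size 0
```

The wrist carries only the lid's weight and the jar stays down. I lift straight up to the final height.

Call:
step_arm:
  deltas:
    - {"dx":0,"dy":0,"dz":0.004,"ax":0,"ay":0,"az":0}
    - {"dx":0,"dy":0,"dz":0.01,"ax":0,"ay":0,"az":0}
    - {"dx":0,"dy":0,"dz":0.017,"ax":0,"ay":0,"az":0}
    - {"dx":0,"dy":0,"dz":0.023,"ax":0,"ay":0,"az":0}
    - {"dx":0,"dy":0,"dz":0.027,"ax":0,"ay":0,"az":0}
    - {"dx":0,"dy":0,"dz":0.028,"ax":0,"ay":0,"az":0}
    - {"dx":0,"dy":0,"dz":0.028,"ax":0,"ay":0,"az":0}
    - {"dx":0,"dy":0,"dz":0.028,"ax":0,"ay":0,"az":0}

```text
clock: 13.2
position: [0.584, -0.2062, 0.1415]
tool_rot: [0.707, -0.707, -0.021, 0.021]
wrist_force: [0.3, -0.4, -0.9]
finger_gap: 0.0544
```

```bash
cat > fin.py <<'E'
from h import *
import sys
c=snap('wrist',sys.argv[1]); s=c['state'];print(s['clock'],s['position'],s['wrist_force'],abs(s['joint_vel']).max(),s['finger_gap']); print(q2R(s['tool_rot']).round(4))
P=wcloud(c);hsv=cv2.cvtColor(c['image'],cv2.COLOR_RGB2HSV);Z=P[...,2]
Pt=(P-s['position'])@q2R(s['tool_rot'])
L=P[(np.hypot(Pt[...,0],Pt[...,2])<.027)&(abs(Pt[...,1])<.01)]; L=L[abs(L[:,2]-np.median(L[:,2]))<.0015]; A=np.c_[L[:,:2]-L[:,:2].mean(0),np.ones(len(L))]; print('lid z, tilt',np.linalg.lstsq(A,L[:,2],rcond=None)[0])
D=np.hypot(P[...,0]-.585,P[...,1]+.206)<.1
S=P[D&(hsv[...,0]<20)&(hsv[...,1]>100)&(abs(Z-.083)<.003)]; print('sh',len(S),np.median(S[:,2]),cv2.minAreaRect((S[:,:2]*1000).astype(np.float32)))
E
python3 fin.py w18;  python3 - <<'E'
from h import *
snap('scene','s2'); c=snap('top','t2')
cv2.imwrite('pics/s2c.png',cv2.resize(load('s2')['image'][130:290,160:400,::-1],None,fx=3,fy=3,interpolation=3))
E
```

```text
13.2 [ 0.58402763 -0.20618555  0.14149916] [ 0.30314459 -0.36646894 -0.85855913] 0.0029967460614662546 0.05443513952300322
[[ 9.982e-01 -4.000e-04 -5.990e-02]
 [ 5.990e-02  1.000e-04  9.982e-01]
 [-4.000e-04 -1.000e+00  1.000e-04]]
lid z, tilt [0.00567968 0.00388057 0.14336879]
sh 3366 0.08299955205762628 ((585.475341796875, -205.61959838867188), (62.59178924560547, 63.98107147216797), 66.18805694580078)
```

View pics/w18.png

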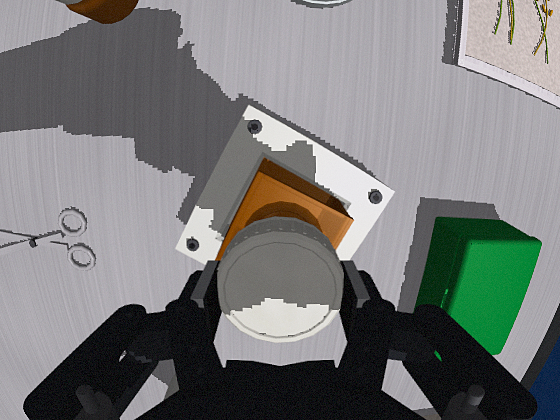

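View pics/s2c.png

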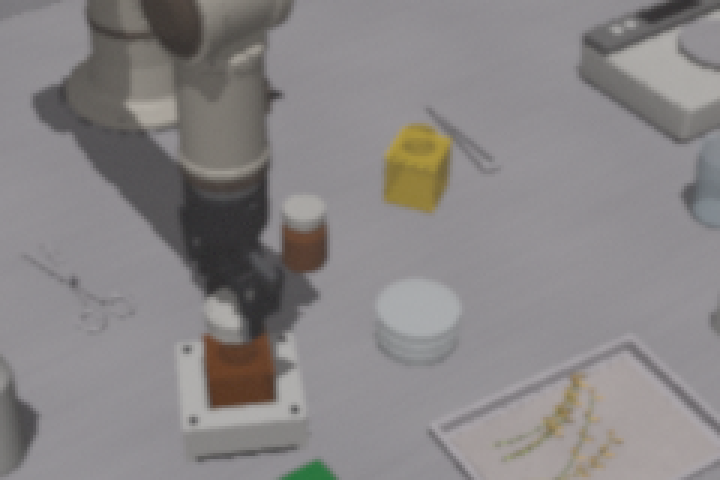

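View pics/t2.png

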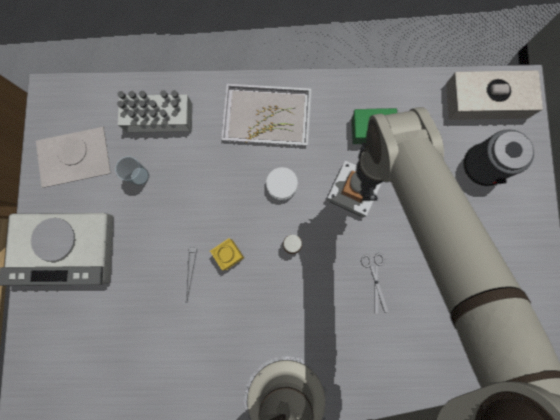

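Run:
```python
from h import *
print(arm.close_job())
```

```text
the job is handed in; nothing more can be done
None
```

I stood the square amber jar in the block's pocket, twisted the lid off and handed the job in at about 13.4 s of the 42 s. The arm is still holding the lid over the open mouth.

- **Seating:** the jar is fully home, with its shoulder reading 83 mm above the bench. It turned about 3° in the pocket during the twist, which is the stated slack.
- **Twist:** I stopped at about 46° against the jar. By then the turning torque had dropped to about zero and the lid had risen 2 mm. I added the last 4° on purpose, as a margin after the resistance ended near 42°.
- **Lid:** it is level, with its lower edge about 20 mm above the mouth. It came off cleanly, with only the lid's weight left on the wrist.
- **Centring:** by estimate the lid is within about 1 mm of the jar's axis. I took this from the grip offset, not from a direct view.
- **Other things on the bench:** nothing I could see in the final pictures had moved, including the yellow look-alike. The arm hid the wash bottle in the last top view, though its edge showed in the scene view.

The only disagreement was between cameras. The top camera placed the block and the jar about 2 mm off from the wrist camera, and the scene camera was a few millimetres off too. I went by the wrist camera.

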